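Find the spice tin with the stiff lid

TASK

One of the three steel tins in the row under the pickle shelf has a stiff hinge. Go along the row from the robot's left to its right and try every lid, raising it about half-way (45 degrees) by its knob and letting go to see whether it swings freely and falls shut. Shut the stiff tin's lid and set that tin down gently, upright, in the middle of the wooden tray; leave the good tins shut where they stand, and do not disturb the other things.

Things in the scene. Friction and masses are not known exactly. Their poses are not given: they have to be found in the camera images.
- rack: Fixed steel wire shelf with pickle jars, above the rear half of the row of tins. Origin on the counter under the middle of the row; x away from the robot, y to its left. It spans x = 10 to 156 mm, y = -316 to 316 mm, underside 250 mm above the counter, jars up to 361 mm; posts at the rear corners. The tins stand near x = 0 and y = +180, 0 and -180 mm in this frame.
- rack_front (a point): Middle of the wire shelf's front rod (12 mm thick, along y), 256 mm above the counter. A gripper pointing straight down runs into this rod while it raises a lid; one leaning back towards the robot by 35 to 45 degrees (fingers pointing forward and down) clears it.
- tin_a_mid (a point): Centre, 45 mm up, of one of three identical-looking loose steel tins, 84 mm deep (x) by 60 mm wide (y), 90 mm high (95 with lid), 0.7 to 0.9 kg, upright. x points from knob side to hinge side (away from the robot within 0.25 rad), z up. To carry it, lid shut, grip the top 25 mm of its side walls across the 60 mm width (deeper, the palm meets the knob). One of the three hinges is stiff: which, cannot be seen.
- lid_a_knob (a point): Centre of the steel ball knob (16 mm diameter, on a 12 mm long, 8 mm thick stem) on lid a, turning with the lid. Shut, it is 30 mm in front of the tin's centre, 113 mm above the tin's foot, 18 mm above the lid's top face and 16 mm behind the lid's front edge.
- lid_a_hinge (a point): Point on the hinge axis of lid a, at the middle of the tin's rear top edge, 42 mm behind the tin's centre and 92.5 mm above its foot; the axis is the tin's y. The knob is 72 mm in front of it and 20.5 mm above it when shut, so it moves on a circle of 75 mm radius. The lid is a plate 5 mm thick, 90 x 56 mm.
- lid_a (a joint): Opening angle of lid a in rad: 0 shut, growing as the knob goes up and back, stop at 1.4. A free lid always falls shut at once when let go; the stiff one needs about 0.06 N m (about 1 N at the knob) besides its weight (50 g) and stays at whatever angle it is let go; it can be brought down again by the knob.
- tin_b_mid (a point): Centre, 45 mm up, of one of three identical-looking loose steel tins, 84 mm deep (x) by 60 mm wide (y), 90 mm high (95 with lid), 0.7 to 0.9 kg, upright. x points from knob side to hinge side (away from the robot within 0.25 rad), z up. To carry it, lid shut, grip the top 25 mm of its side walls across the 60 mm width (deeper, the palm meets the knob). One of the three hinges is stiff: which, cannot be seen.
- lid_b_knob (a point): Centre of the steel ball knob (16 mm diameter, on a 12 mm long, 8 mm thick stem) on lid b, turning with the lid. Shut, it is 30 mm in front of the tin's centre, 113 mm above the tin's foot, 18 mm above the lid's top face and 16 mm behind the lid's front edge.
- lid_b_hinge (a point): Point on the hinge axis of lid b, at the middle of the tin's rear top edge, 42 mm behind the tin's centre and 92.5 mm above its foot; the axis is the tin's y. The knob is 72 mm in front of it and 20.5 mm above it when shut, so it moves on a circle of 75 mm radius. The lid is a plate 5 mm thick, 90 x 56 mm.
- lid_b (a joint): Opening angle of lid b in rad: 0 shut, growing as the knob goes up and back, stop at 1.4. A free lid always falls shut at once when let go; the stiff one needs about 0.06 N m (about 1 N at the knob) besides its weight (50 g) and stays at whatever angle it is let go; it can be brought down again by the knob.
- tin_c_mid (a point): Centre, 45 mm up, of one of three identical-looking loose steel tins, 84 mm deep (x) by 60 mm wide (y), 90 mm high (95 with lid), 0.7 to 0.9 kg, upright. x points from knob side to hinge side (away from the robot within 0.25 rad), z up. To carry it, lid shut, grip the top 25 mm of its side walls across the 60 mm width (deeper, the palm meets the knob). One of the three hinges is stiff: which, cannot be seen.
- lid_c_knob (a point): Centre of the steel ball knob (16 mm diameter, on a 12 mm long, 8 mm thick stem) on lid c, turning with the lid. Shut, it is 30 mm in front of the tin's centre, 113 mm above the tin's foot, 18 mm above the lid's top face and 16 mm behind the lid's front edge.
- lid_c_hinge (a point): Point on the hinge axis of lid c, at the middle of the tin's rear top edge, 42 mm behind the tin's centre and 92.5 mm above its foot; the axis is the tin's y. The knob is 72 mm in front of it and 20.5 mm above it when shut, so it moves on a circle of 75 mm radius. The lid is a plate 5 mm thick, 90 x 56 mm.
- lid_c (a joint): Opening angle of lid c in rad: 0 shut, growing as the knob goes up and back, stop at 1.4. A free lid always falls shut at once when let go; the stiff one needs about 0.06 N m (about 1 N at the knob) besides its weight (50 g) and stays at whatever angle it is let go; it can be brought down again by the knob.
- tray: Fixed shallow wooden tray for rejects, outside 180 (x) x 160 (y) x 18 mm high, walls and floor 6 mm thick (floor top 6 mm above the counter), at the robot's right front. Origin under its centre, x and y along its sides.
- mug: Loose black ceramic mug, 76 mm wide, 90 mm high, behind the row. Bystander. Origin at the centre of its underside.
- jar: Loose round glass jar with steel cap, 72 mm wide, 120 mm high, behind the row. Bystander. Origin at the centre of its underside.
- mill: Loose dark wooden pepper mill, 38 mm wide, 90 mm high, between the left and the middle tin. Bystander. Origin at the centre of its underside.
- shaker: Loose white salt shaker, 36 mm wide, 66 mm high, between the middle and the right tin. Bystander. Origin at the centre of its underside.
- colander: Loose lime green plastic colander, 200 mm wide, 85 mm high, to the robot's left. Bystander. Origin at the centre of its underside.
- pin: Loose wooden rolling pin lying in front of the row, 52 mm thick, 360 mm long along its x. Bystander. Origin under its middle, at counter height.
Things that resemble listed ones, but are neither listed nor needed, are in the scene too. What is shaped like the part that bears tin_b_mid but blue or orange is not meant.

How it is judged (in metres and radians):
On the way, in this order (a step that is already met when the one before it is completed fails the run):
1. the lid of the left-hand (+y) tin of the row is raised at least about 35 degrees (((value of joint lid_a above 0.6 rad and y of tin_a_mid in the frame of rack above 0.09 m and x of tin_a_mid in the frame of rack above -0.1 m) or (value of joint lid_b above 0.6 rad and y of tin_b_mid in the frame of rack above 0.09 m and x of tin_b_mid in the frame of rack above -0.1 m) or (value of joint lid_c above 0.6 rad and y of tin_c_mid in the frame of rack above 0.09 m and x of tin_c_mid in the frame of rack above -0.1 m))), for 0.1 s.
2. the lid of the middle tin of the row is raised at least about 35 degrees (((value of joint lid_a above 0.6 rad and y of tin_a_mid in the frame of rack between -0.09 and 0.09 m and x of tin_a_mid in the frame of rack above -0.1 m) or (value of joint lid_b above 0.6 rad and y of tin_b_mid in the frame of rack between -0.09 and 0.09 m and x of tin_b_mid in the frame of rack above -0.1 m) or (value of joint lid_c above 0.6 rad and y of tin_c_mid in the frame of rack between -0.09 and 0.09 m and x of tin_c_mid in the frame of rack above -0.1 m))), for 0.1 s.
3. the lid of the right-hand (-y) tin of the row is raised at least about 35 degrees (((value of joint lid_a above 0.6 rad and y of tin_a_mid in the frame of rack below -0.09 m and x of tin_a_mid in the frame of rack above -0.1 m) or (value of joint lid_b above 0.6 rad and y of tin_b_mid in the frame of rack below -0.09 m and x of tin_b_mid in the frame of rack above -0.1 m) or (value of joint lid_c above 0.6 rad and y of tin_c_mid in the frame of rack below -0.09 m and x of tin_c_mid in the frame of rack above -0.1 m))), for 0.1 s.
At the end, for the whole second after the job is handed in: The stiff tin stands upright (within 6 degrees) on the tray's floor, its centre within 55 mm of the tray's centre; all three lids are shut (below 0.08 rad); the two good tins stand upright within 40 mm of where they started; all tins are at rest (horizontal distance between tin_b_mid and tray below 0.055 m and height (world z) of tin_b_mid between 0.046 and 0.056 m and value of joint each of lid_a, lid_b, lid_c below 0.08 rad and angle between each of tin_a_mid, tin_b_mid, tin_c_mid's own z axis and vertical below 0.1 rad and linear speed of each of tin_a, tin_b, tin_c below 0.03 m/s and distance of each of tin_a_mid, tin_c_mid from where it was at the start of the episode below 0.04 m); the robot touches nothing.
It fails at once if a tin is knocked over or tipped more than 57 degrees (angle between any of tin_a_mid, tin_b_mid, tin_c_mid's own z axis and vertical above 1 rad).
It fails at once if a bystander is moved more than 40 mm (distance of any of mug, jar, mill, shaker, colander, pin from where it was at the start of the episode above 0.04 m).
It fails at once if a tin is let go over the tray more than 15 mm above its floor ((horizontal distance between tin_a_mid and tray below 0.1 m and height (world z) of tin_a_mid above 0.066 m and contact force between tin_a and the fingers below 0.3 N) or (horizontal distance between tin_b_mid and tray below 0.1 m and height (world z) of tin_b_mid above 0.066 m and contact force between tin_b and the fingers below 0.3 N) or (horizontal distance between tin_c_mid and tray below 0.1 m and height (world z) of tin_c_mid above 0.066 m and contact force between tin_c and the fingers below 0.3 N)).
It also fails if it takes over 72 s, if anything falls off the work surface, if the arm or the gripper's body presses on something with over 40 N, if the wrist force passes 120 N, or if a joint passes its speed limit or range.

ROBOT

A 6-joint arm with a two-finger parallel gripper is mounted at the origin on the work surface. World frame = base frame: x ahead of the robot, y to its left, z up, the work surface at z = 0. Lengths are in mm, angles in rad, forces in N, time in s.
With the tool pointing down it reaches from about 400 to 925 mm from the base axis. Payload 12.5 kg.
Tool frame: the origin (TCP) lies at the centre of the arm's flange, where the gripper is bolted on; the fingertips stand 190 mm ahead of it and the grasp point (between the pads) lies 171 mm ahead of it; z points along the fingers, y is the line along which they close (so a half turn about z gives the same grasp; the last joint's range is limited). The gripper opens to 95 mm and grips with 3 to 60 N. Pads are 20 mm wide; open, the fingers measure 119 mm over their backs; the gripper's body (75 mm by 180 mm) begins 59 mm behind the grasp point.
Start: joints at [1.185, 0.491, 1.559, -0, 1.092, -0.106], TCP at [172.578, 600.701, 404.761] pointing down, gripper open.
Joint ranges: [-3.1, 3.1], [-0.84, 2.19], [0.05, 2.79], [-1.13, 4.28], [0.06, 2.93], [-2.69, 2.69]. Speed limits (rad/s): [2.22, 2.22, 2.79, 3.14, 3.14, 3.14].

INTERFACE

Orientations are given as [roll, pitch, yaw] about the fixed x, y, z axes, in that order (R = Rz(yaw) Ry(pitch) Rx(roll)).
In Python, from cell import env, read_camera, search_frame, cut_out gives the robot as it stands. The module is installed in compiled form; this text tells all that it offers.
- The arm moves only by the tool move_arm, never from a script. Its argument "commands" is a list of rows, each a list of 3 entries, a list of its own where there are three numbers: the shift along the world's x, y, z normalised to -1 to 1, where 1 is 0.03 m, then the turn about the world's z normalised to -1 to 1, where 1 is 0.08 rad, then the opening, from -1 (shut) to 1 (fully open), so that 0 is half open. A call has 1 to 20 rows; each row shifts and turns the commanded pose from where the row before left it; what a row does not reach is not made up. A row lasts 1/12 s, in which the tool goes at most 41.7 mm and 7.16 degrees, less where a joint would pass 70% of its speed; a pose out of reach is approached as far as the arm can. A call with a number of a shift or a turn outside -1 to 1 is refused whole. A call with a gripper value outside its range is refused whole. The fingers move at their own pace and stop on an object; the grip force is fixed at half the most. Time passes only in rows, so rows that do not move let the fingers close. It gives the time, the measured TCP pose, the force, the opening and the grip force at its end, in the units of the state.
- env.state(): the state, without advancing time (a new reading comes with each control period).
- read_camera(name): name is "scene" or "top" or "wrist"; returns a dict with "image" (480x640x3 uint8, red, green, blue), "fx", "fy", "cx", "cy" (pixels), "D" ([k1, k2, p1, p2, k3] as OpenCV has them; the pictures are not rectified), "rvec" (rotation vector, rad) and "tvec" (3), from world to camera coordinates, as OpenCV has them. Camera axes: x right, y down, z forward; pixel columns grow to the right and rows downward; lengths in mm; the calibration is good to about 2 mm. A picture is of the moment at which its call begins. There is no depth.
- env.job_done(): hands the job in; it is judged then, once.
Trained networks look in a picture, given as the dict that the camera call returned (one of the last four; its "shot" number tells which), for a name from the list of things; names that differ only in an ending like _2 or _b are one class to them, and where a whole thing is asked for, a point or a joint stands for the part that bears it (a point fixed in the world has none). Each returns a list of dicts, best first, with "confidence" (0 to 1); they miss things now and then, are a little off and sometimes report something else, mostly with a low value. They report only what shows in the picture. A call takes as long as a camera call. They do not tell look-alikes from the thing itself.
- search_frame(thing, picture): "at" ([column, row] in pixels, amid what is visible of it).
- cut_out(thing, picture): "region" (480x640 bool, what is visible of it) and "at" ([column, row] in pixels, amid what is visible of it).
The state is a dict: "t": time; "joints": joint angles; "qvel": joint speeds; "tau": joint torques, N m; "eef_pos": TCP position; "tcp_rot": TCP orientation; "ft_force": force on the tool from outside, world axes, zero at the start; "moment": the same for the moment, N m; "opening": opening from 0.0 (shut) to 1.0 (fully open); "grip_force": force on a finger pad.
Only numpy, scipy, OpenCV 4.12 (cv2) and the standard library are available. Lean on these libraries where they do the work, as an engineer would, in place of code of your own. Each camera call takes 0.05 s, during which the arm holds its last target. There are 200 camera calls.

## Working session

There is one attempt and no reset: what is moved stays moved. The work goes in short steps, Python scripts to look and compute and a tool call to move; the robot and the scene stay as the last step left them, time stands still between calls to the robot, and variables do not carry over. Pictures are saved under pics/ and viewed, at most 10 in all, crops included, and the job is handed in when it is done.

Besides the shell and the picture viewer there is one more tool, called as name([rows], argument=value, ...), one row to a line, values as JSON. move_arm: Moves the arm, as the interface text tells. Its arguments: {"type":"object","properties":{"commands":{"type":"array","items":{"type":"array"}}},"required":["commands"]}

```bash
mkdir -p pics
cat > h.py <<'E'
import numpy as np, cv2
from cell import env, read_camera, search_frame, cut_out
def ray(c,px):
    K=np.array([[c["fx"],0,c["cx"]],[0,c["fy"],c["cy"]],[0,0,1.]])
    p=cv2.undistortPoints(np.array([[px]],float),K,np.array(c["D"],float))[0,0]
    R=cv2.Rodrigues(np.array(c["rvec"],float))[0]; t=np.array(c["tvec"],float).ravel()
    return -R.T@t, R.T@np.array([p[0],p[1],1])
def at_z(c,px,z):
    o,d=ray(c,px); return o+d*(z-o[2])/d[2]
def proj(c,P):
    K=np.array([[c["fx"],0,c["cx"]],[0,c["fy"],c["cy"]],[0,0,1.]])
    return cv2.projectPoints(np.array(P,float).reshape(-1,1,3),np.array(c["rvec"],float),np.array(c["tvec"],float),K,np.array(c["D"],float))[0].reshape(-1,2)
def save(c,n,im=None): cv2.imwrite(f"pics/{n}.png",(c["image"] if im is None else im)[:,:,::-1])
E
python3 - <<'E'
from h import *
s=env.state(); print(s["t"],s["tcp_rot"],s["ft_force"])
H=dict(rack=250,tin_a_mid=45,lid_a_knob=113,tray=6,mill=45,shaker=33,pin=26,colander=40,mug=45)
ims=[]
for n in("scene","top"):
    c=read_camera(n); save(c,n); ims.append(c["image"])
    print(n,"cam at",ray(c,(320,240))[0].round())
    for k,z in H.items():
        for d in search_frame(k,c): print(n,k,round(d["confidence"],2),np.round(d["at"]),at_z(c,d["at"],z).round()[:2])
E
```

```text
0.0 [-3.14053411e+00 -1.05602118e-04  2.86176774e+00] [ 0.10271556  0.91811936 -1.42583917]
scene cam at [1071.  611. 1131.]
scene rack 0.62 [345. 228.] [621.  85.]
scene rack 0.44 [388. 238.] [571. 152.]
scene tin_a_mid 0.67 [364. 260.] [538.  60.]
scene tin_a_mid 0.25 [350. 319.] [661. 161.]
scene lid_a_knob 0.31 [305. 216.] [601. -79.]
scene tray 0.91 [309. 162.] [ 432. -296.]
scene mill 0.57 [390. 297.] [557. 170.]
scene shaker 0.65 [388. 236.] [445.  37.]
scene shaker 0.6 [335. 247.] [562. -15.]
scene shaker 0.32 [409. 320.] [557. 234.]
scene pin 0.75 [392. 242.] [443.  51.]
scene colander 0.84 [525. 322.] [365. 398.]
scene colander 0.2 [350. 320.] [659. 160.]
scene mug 0.68 [351. 318.] [656. 159.]
top cam at [ 515.   22. 1267.]
top tin_a_mid 0.57 [322. 258.] [547.  66.]
top lid_a_knob 0.65 [321. 260.] [542.  67.]
top tray 0.87 [458. 294.] [ 437. -313.]
top mill 0.46 [289. 255.] [558. 157.]
top mill 0.36 [386. 259.] [ 540. -107.]
top shaker 0.68 [352. 251.] [566. -18.]
top pin 0.89 [330. 299.] [433.  47.]
top pin 0.16 [390. 257.] [ 547. -123.]
top colander 0.82 [195. 323.] [379. 417.]
top mug 0.63 [286. 219.] [658. 163.]
top mug 0.49 [196. 324.] [377. 412.]
```

View pics/scene.png

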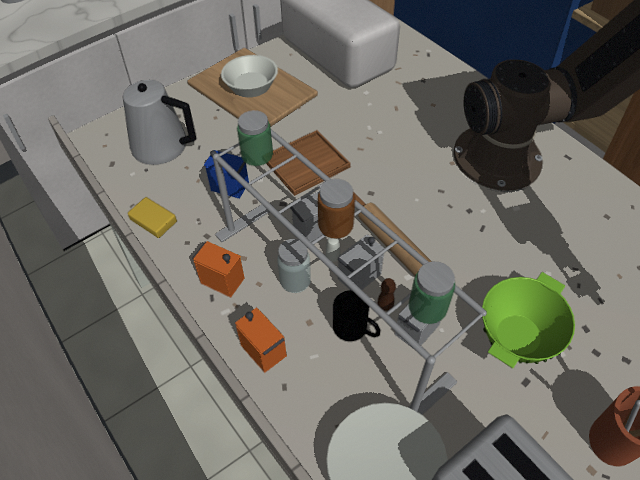

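View pics/top.png

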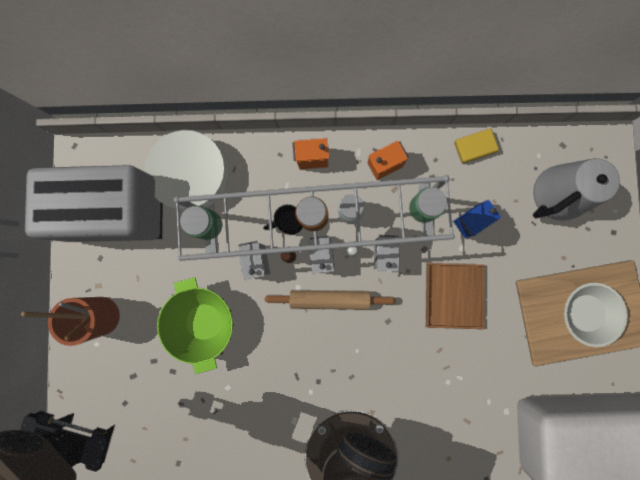

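Run:
```python
from h import *
c=read_camera("top"); im=c["image"][200:340,160:500]
im=cv2.resize(im,None,fx=2.35,fy=2.35,interpolation=cv2.INTER_CUBIC)
save(c,"crop",im)
```

```text
(no output)
```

View pics/crop.png

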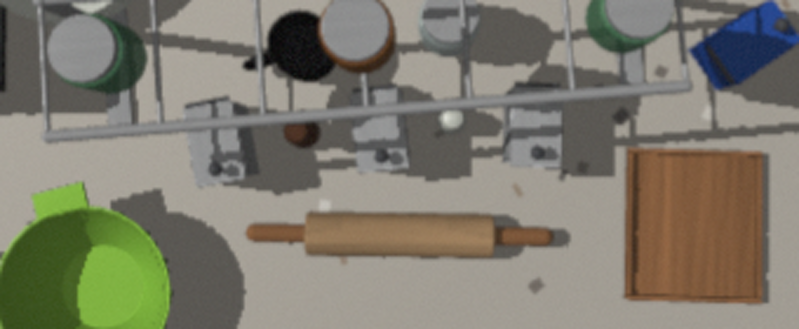

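Run:
```python
from h import *
c=read_camera("top")
f=lambda x,y:(160+x/2.35,200+y/2.35)
for n,z,p in [("knobA",113,(215,168)),("knobB",113,(382,156)),("knobC",113,(539,153)),("rodL",256,(46,136)),("rodR",256,(688,87)),
 ("L front l",95,(197,184)),("L front r",95,(246,177)),("L back l",95,(187,103)),("L back r",95,(232,98)),
 ("M fl",95,(359,171)),("M fr",95,(408,169)),("R fl",95,(508,163)),("R fr",95,(561,167)),
 ("mill",80,(302,131)),("shaker",60,(452,118)),
 ("pin top edge roll L",26,(306,212)),("pin bot L",26,(306,252)),("pin top R",26,(495,216)),("pin bot R",26,(495,257)),("handleL",26,(250,231)),("handleR",26,(550,237)),
 ("tray1",18,(628,149)),("tray2",18,(765,151)),("tray3",18,(627,300)),("tray4",18,(762,302))]:
    print(n,at_z(c,f(*p),z).round()[:2])
for d in cut_out("tin_a_mid",c):
    m=d["region"].astype(np.uint8); r=cv2.minAreaRect(cv2.findNonZero(m)); print(round(d["confidence"],2),d["at"],r)
```

```text
knobA [515. 247.]
knobB [524.  63.]
knobC [ 523. -110.]
rodL [550. 383.]
rodR [ 583. -240.]
L front l [498. 271.]
L front r [504. 216.]
L back l [589. 281.]
L back r [593. 231.]
M fl [508.  90.]
M fr [509.  35.]
R fl [513. -77.]
R fr [ 507. -136.]
mill [555. 154.]
shaker [566. -17.]
pin top edge roll L [461. 157.]
pin bot L [414. 158.]
pin top R [451. -66.]
pin bot R [403. -64.]
handleL [440. 223.]
handleR [ 425. -130.]
tray1 [ 526. -227.]
tray2 [ 520. -390.]
tray3 [ 349. -219.]
tray4 [ 343. -378.]
0.57 [322.2, 260.7] ((320.79998779296875, 254.40003967285156), (35.22586441040039, 23.318531036376953), 82.87498474121094)
```

move_arm([
  [[0.72,-0.97,0],0.41,1],
  [[0.72,-0.97,0],0.41,1],
  [[0.72,-0.97,0],0.41,1],
  [[0.72,-0.97,0],0.41,1],
  [[0.72,-0.97,0],0.41,1],
  [[0.72,-0.97,0],0.41,1],
  [[0.72,-0.97,0],0.41,1],
  [[0.72,-0.97,0],0.41,1],
  [[0.72,-0.97,0],0.41,1],
  [[0.72,-0.97,0],0.41,1],
  [[0.72,-0.97,0],0.41,1],
  [[0.72,-0.97,0],0.41,0.8],
])

```text
t: 2.15
eef_pos: [432.5, 249.9, 405.0]
tcp_rot: [3.141, 0.001, -3.026]
ft_force: [0.1, 0.0, -0.2]
opening: 0.965
grip_force: 0.0
```

Run:
```python
from h import *
s=env.state(); print(s["t"],s["eef_pos"],s["tcp_rot"],s["joints"],s["ft_force"],s["opening"])
c=read_camera("scene"); w=read_camera("wrist")
print("wrist cam",ray(w,(320,240)))
for d in search_frame("lid_a_knob",w): print(d["confidence"],d["at"],at_z(w,d["at"],113))
for d in search_frame("tin_a_mid",w): print(d["confidence"],d["at"],at_z(w,d["at"],45))
print(proj(c,[[430,250,400],[430,250,230]]))
save(c,"s2",np.hstack([cv2.resize(c["image"],(400,300)),cv2.resize(w["image"],(400,300))]))
```

```text
2.15 [432.51898828 249.90996049 404.99649263] [ 3.14134410e+00  5.14074228e-04 -3.02608079e+00] [ 3.91610122e-01  3.13075214e-01  1.85954453e+00  1.20150568e-04
  9.68410550e-01 -1.29476618e+00] [ 0.07708355  0.04300066 -0.15532629] 0.96523158844309
wrist cam (array([353.85770114, 236.41372529, 385.73955906]), array([ 0.29978725,  0.03821951, -0.95332936]))
0.92 [75.7, 297.7] [504.41666169  74.83330011 113.        ]
0.96 [115.5, 291.5] [531.65460198  70.4478265   45.        ]
[[492.97864757 180.93802094]
 [473.71195709 240.19158978]]
```

View pics/s2.png

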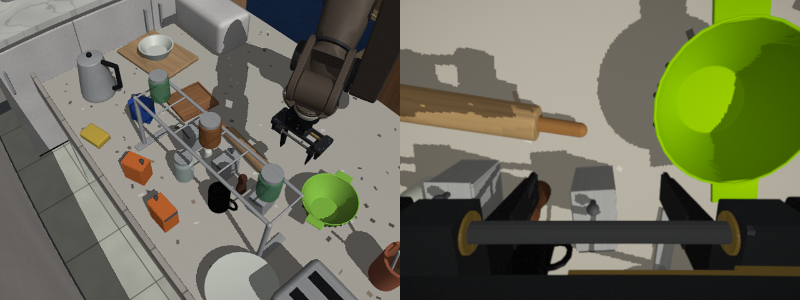

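Run:
```python
from h import *
w=read_camera("wrist"); g=w["image"]
save(w,"w2",cv2.resize(g[230:420,120:500],None,fx=2,fy=2,interpolation=cv2.INTER_CUBIC))
for p in [(309,330),(309,335)]: print(at_z(w,p,113))
```

```text
[507.40149958 251.75768443 113.        ]
[511.63109043 252.20315815 113.        ]
```

View pics/w2.png

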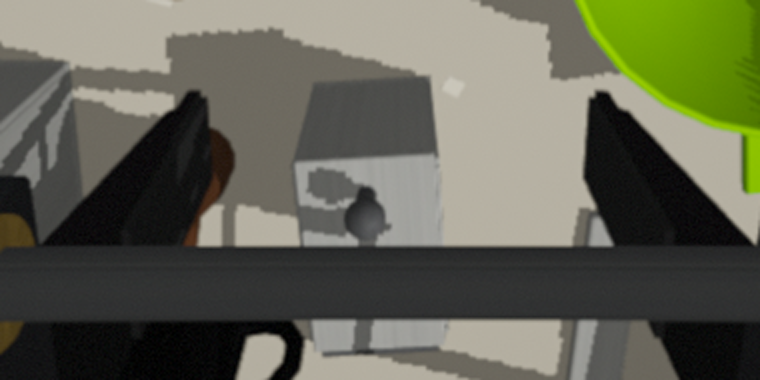

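Run:
```python
from h import *
w=read_camera("wrist")
for n,z,p in [("knob",113,(302.5,339)),("ftl",92,(267.5,310.5)),("ftr",92,(339,306.5)),("fbl",0,(276,271)),("fbr",0,(335,268.5)),("btl",95,(280,406)),("btr",95,(341,404))]: print(n,at_z(w,p,z).round(1)[:2])
```

```text
knob [515.1 248.5]
ftl [505.2 218.5]
ftr [495.3 275. ]
fbl [508.4 216.4]
fbr [498.9 275.9]
btl [592.4 236.4]
btr [584.5 288. ]
```

move_arm([
  [[0.12,-0.12,-0.9],0.35,1],
  [[0.12,-0.12,-0.9],0.35,1],
  [[0.12,-0.12,-0.9],0,1],
  [[0.12,-0.12,-0.9],0,1],
  [[0,0,-0.9],0,1],
  [[0,0,-0.93],0,1],
  [[0,0,0],0,1],
  [[0.48,0.08,0],0,1],
  [[0.48,0.08,0],0,1],
  [[0.48,0.08,0],0,1],
  [[0.46,0.08,0],0,1],
  [[0,0,0],0,1],
])

```text
t: 3.45
eef_pos: [504.6, 248.0, 243.5]
tcp_rot: [3.141, 0.003, -2.971]
ft_force: [0.5, 0.1, -0.0]
opening: 1.0
grip_force: 0.0
```

move_arm([
  [[0,0,0],0,-1],
  [[0,0,0],0,-1],
  [[0,0,0],0,-1],
  [[0,0,0],0,-1],
  [[0,0,0],0,-1],
  [[0,0,0],0,-1],
  [[-0.2,0.1,0],0,-1],
  [[-0.25,0.1,0],0,-1],
  [[-0.25,0.1,0],0,-1],
])

```text
t: 4.2
eef_pos: [481.9, 255.8, 241.9]
tcp_rot: [3.141, 0.001, -2.972]
ft_force: [4.5, -1.1, -1.4]
opening: 0.631
grip_force: 30.0
```

move_arm([
  [[-0.25,0.1,0],0,-1],
  [[-0.25,0.1,0],0,-1],
  [[-0.25,0.1,0],0,-1],
  [[-0.25,0.1,0],0,-1],
  [[-0.25,0.1,0],0,-1],
  [[-0.25,0.1,0],0,-1],
  [[0,0,0],0,-1],
  [[0,0,0],0,1],
  [[0,0,0],0,1],
  [[0,0,0],0,1],
  [[0,0,0],0,1],
  [[0,0,0.5],0,1],
  [[0,0,0.5],0,1],
  [[0,0,0.5],0,1],
  [[0.2,0.03,0],0,1],
  [[0.2,0.03,0],0,1],
  [[0,0,0],0,1],
])

```text
t: 5.62
eef_pos: [450.3, 275.5, 286.4]
tcp_rot: [3.141, 0.001, -2.972]
ft_force: [-0.1, 1.0, 0.3]
opening: 1.0
grip_force: 0.0
```

Run:
```python
from h import *
w=read_camera("wrist")
for d in search_frame("lid_a_knob",w): print(d["confidence"],d["at"],at_z(w,d["at"],113))
save(w,"w3")
c=read_camera("top")
for d in search_frame("lid_a_knob",c): print(d["confidence"],d["at"],at_z(c,d["at"],113))
```

```text
0.55 [318.9, 306.0] [445.80975858 274.53738198 113.        ]
0.41 [164.0, 435.8] [522.98767968 214.97696638 113.        ]
0.94 [321.4, 257.8] [546.27696023  65.49610514 113.        ]
```

View pics/w3.png

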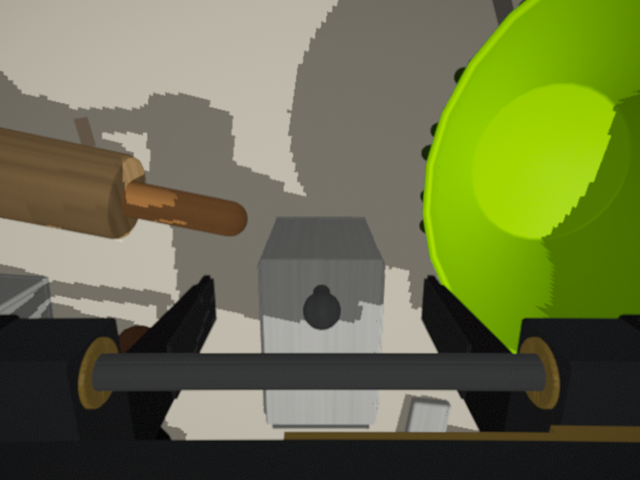

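move_arm([
  [[0,0,0],0,-1],
  [[0,0,0],0,-1],
  [[0,0,0],0,-1],
  [[0,0,0],0,-1],
  [[0,0,0],0,-1],
  [[0,0,0],0,-1],
  [[0,0,0],0,-1],
  [[0,0,0],0,-1],
  [[0.06,0.01,0.21],0,-1],
  [[0.085,0.015,0.2],0,-1],
  [[0.105,0.02,0.19],0,-1],
  [[0.12,0.02,0.183],0,-1],
  [[0.135,0.025,0.17],0,-1],
  [[0.15,0.025,0.16],0,-1],
  [[0.16,0.03,0.143],0,-1],
  [[0.175,0.03,0.13],0,-1],
  [[0.185,0.03,0.113],0,-1],
  [[0,0,0],0,-1],
  [[0,0,0],0,-1],
  [[0,0,0],0,-1],
])

```text
t: 7.48
eef_pos: [484.3, 281.6, 331.5]
tcp_rot: [-3.141, -0.001, -2.972]
ft_force: [-0.7, -1.3, -0.5]
opening: 0.006
grip_force: 0.0
```

Run:
```python
from h import *
w=read_camera("wrist")
save(w,"w4")
for d in search_frame("lid_a_knob",w): print(d["confidence"],d["at"],at_z(w,d["at"],113))
print(proj(w,[[450,275,113],[484.3,281.6,160.5]]))
```

```text
0.72 [134.9, 309.1] [520.46553104 186.51155408 113.        ]
[[317.9952932  211.15095886]
 [319.60150864 318.98185882]]
```

View pics/w4.png

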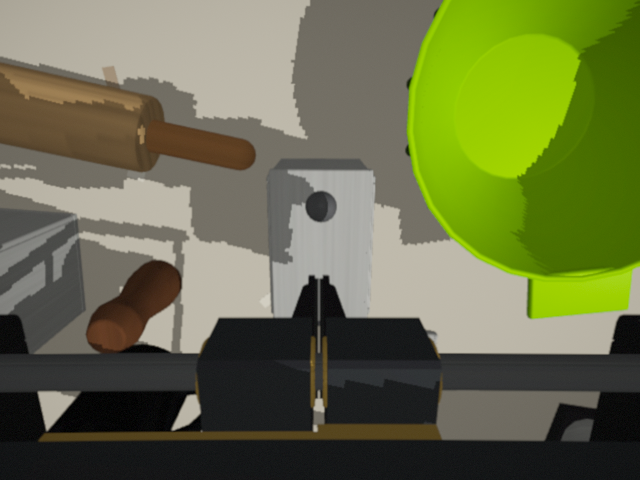

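move_arm([
  [[-0.31,-0.05,0],0,-0.26],
  [[-0.31,-0.05,0],0,-0.26],
  [[-0.31,-0.05,0],0,-0.26],
  [[-0.31,-0.05,0],0,-0.26],
  [[0,0,0],0,-0.26],
  [[0,0,0],0,-0.26],
  [[0,0,0],0,-0.26],
  [[0,0,-0.5],0,-0.26],
  [[0,0,-0.5],0,-0.26],
  [[0,0,-0.48],0,-0.26],
  [[0,0,0],0,-1],
  [[0,0,0],0,-1],
  [[0,0,0],0,-1],
  [[0,0,0],0,-1],
  [[0,0,0],0,-1],
  [[0,0,0],0,-1],
])

```text
t: 8.92
eef_pos: [447.3, 275.8, 287.8]
tcp_rot: [3.141, 0.001, -2.972]
ft_force: [0.5, 2.1, 0.1]
opening: 0.148
grip_force: 30.0
```

move_arm([
  [[0.06,0.01,0.21],0,-1],
  [[0.085,0.015,0.2],0,-1],
  [[0.105,0.02,0.19],0,-1],
  [[0.12,0.02,0.183],0,-1],
  [[0.135,0.025,0.17],0,-1],
  [[0.15,0.025,0.16],0,-1],
  [[0.16,0.03,0.143],0,-1],
  [[0.175,0.03,0.13],0,-1],
  [[0.185,0.03,0.113],0,-1],
  [[0,0,0],0,-1],
  [[0,0,0],0,-1],
])

```text
t: 9.83
eef_pos: [482.7, 281.8, 332.6]
tcp_rot: [3.141, 0.001, -2.972]
ft_force: [-3.6, 0.9, 3.4]
opening: 0.148
grip_force: 30.0
```

Held with the lid at about 45°. Now let go and look.

move_arm([
  [[0,0,0],0,-0.2],
  [[0,0,0],0,-0.2],
  [[0,0,0],0,-0.2],
  [[0,0,0],0,-0.2],
  [[0,0,0],0,-0.2],
  [[0,0,0],0,-0.2],
  [[0,0,0],0,-0.2],
])

```text
t: 10.42
eef_pos: [482.5, 281.8, 332.4]
tcp_rot: [3.142, 0.0, -2.972]
ft_force: [-0.2, -0.1, 0.1]
opening: 0.399
grip_force: 0.0
```

Run:
```python
from h import *
s=env.state(); print(s["opening"])
w=read_camera("wrist")
save(w,"w5",cv2.resize(w["image"][140:440],(480,225)))
print(proj(w,[[447,275.5,113],[482.7,281.6,158]]))
```

```text
0.39890112274862294
[[318.94371942 208.26958275]
 [318.99978211 315.2018252 ]]
```

View pics/w5.png

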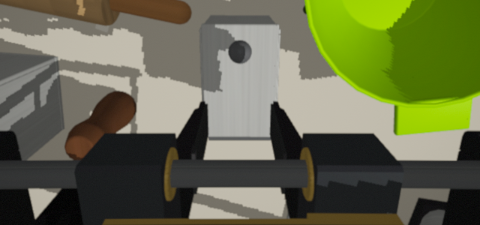

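move_arm([
  [[-0.26,-0.045,0],0,0.7],
  [[-0.26,-0.045,0],0,0.7],
  [[-0.26,-0.045,0],0,0.7],
  [[-0.26,-0.045,0],0,0.7],
  [[-0.26,-0.045,0],0,0.7],
  [[-0.26,-0.045,0],0,0.7],
  [[0,0,0],0,0.7],
  [[0,0,0],0,0.7],
  [[0,0,0],0,0.7],
  [[0,0,-0.75],0,0.7],
  [[0,0,-0.75],0,0.7],
  [[0,0,-0.75],0,0.7],
  [[0,0,-0.75],0,0.7],
  [[0,0,0],0,-1],
  [[0,0,0],0,-1],
  [[0,0,0],0,-1],
  [[0,0,0],0,-1],
  [[0,0,0],0,-1],
])

```text
t: 11.97
eef_pos: [435.9, 273.9, 243.6]
tcp_rot: [3.141, 0.002, -2.972]
ft_force: [-0.1, 0.4, 2.2]
opening: 0.627
grip_force: 30.0
```

move_arm([
  [[0.275,-0.105,0],0,-1],
  [[0.275,-0.105,0],0,-1],
  [[0.275,-0.105,0],0,-1],
  [[0.275,-0.105,0],0,-1],
  [[0.275,-0.105,0],0,-1],
  [[0.275,-0.105,0],0,-1],
  [[0.275,-0.105,0],0,-1],
  [[0.275,-0.105,0],0,-1],
  [[0,0,0],0,-1],
  [[0,0,0],0,0.8],
  [[0,0,0],0,0.8],
  [[0,0,0],0,0.8],
  [[0,0,0],0,0.8],
  [[-0.5,-0.085,0],0,0.8],
  [[-0.5,-0.085,0],0,0.8],
  [[-0.5,-0.085,0],0,0.8],
  [[-0.5,-0.085,0],0,0.8],
])

```text
t: 13.38
eef_pos: [440.9, 238.2, 242.4]
tcp_rot: [3.142, 0.0, -2.972]
ft_force: [-0.3, -0.7, -1.0]
opening: 0.901
grip_force: 0.0
```

move_arm([
  [[-0.2,0,0.9],0,1],
  [[0,0,0.9],0,1],
  [[0,-0.98,0.9],-0.5,1],
  [[0,-0.98,0.9],-0.5,1],
  [[0,-0.98,0.5],-0.5,1],
  [[0,-0.98,0],0,1],
  [[0,-0.98,0],0,1],
  [[0,-0.98,0],0,1],
  [[0,0,0],0,1],
])

```text
t: 14.13
eef_pos: [435.5, 58.7, 365.6]
tcp_rot: [-3.141, 0.0, -3.094]
ft_force: [0.3, 0.6, 0.1]
opening: 0.999
grip_force: 0.0
```

Run:
```python
from h import *
s=env.state(); print(s["t"],s["eef_pos"],s["tcp_rot"])
w=read_camera("wrist"); g=w["image"]
c=read_camera("top")
for d in search_frame("lid_b_knob",w): print(round(d["confidence"],2),d["at"],at_z(w,d["at"],113))
for d in cut_out("tin_b_mid",w):
    print(round(d["confidence"],2),d["at"])
a=cv2.resize(g[150:450],(640,300)); b=cv2.resize(c["image"][230:300,200:420],(640,204))
save(w,"w6",np.vstack([a,b]))
```

```text
14.1333 [435.52978867  58.74155498 365.64687276] [-3.14111048e+00  4.20168017e-04 -3.09440011e+00]
0.72 [129.1, 306.2]
```

View pics/w6.png

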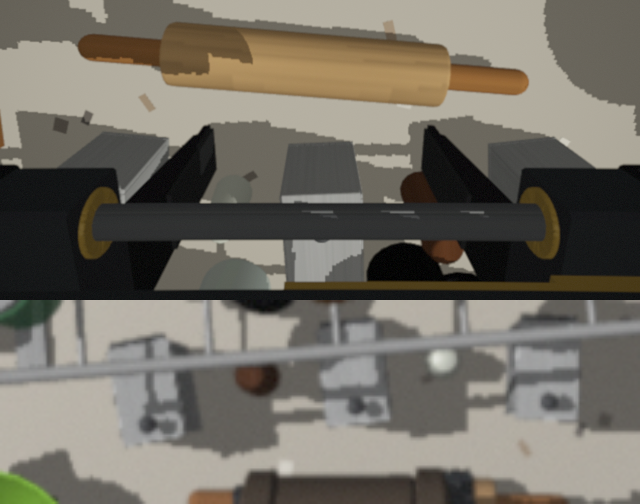

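Run:
```python
from h import *
w=read_camera("wrist"); c=read_camera("top")
for n,z,p in [("ftl",93,(281,347)),("ftr",93,(361,343)),("fbl",0,(291,295)),("fbr",0,(355,291)),("knob",113,(321,388)),("pin rear",26,(160,236)),("pin rear2",26,(443,256)),
 ("C ftr",93,(167,289)),("C fbr",0,(121,338)),("C ft2",0,(167,284))]: print(n,at_z(w,p,z).round(1)[:2])
for p in [(322.7,266.4),(388.7,265.1),(251.5,272.5)]: print(at_z(c,p,113).round(1)[:2])
```

```text
ftl [514.3  39.3]
ftr [508.2  95.9]
fbl [517.6  40.5]
fbr [510.6  99.9]
knob [531.8  68.5]
pin rear [457.4 -67.6]
pin rear2 [463.2 167.9]
C ftr [473.2 -39. ]
C fbr [ 570.5 -121. ]
C ft2 [512.1 -74.2]
[524.   62.6]
[ 523.4 -108. ]
[512.4 247.1]
```

move_arm([
  [[0.2,0.04,-0.8],0.4,1],
  [[0.2,0.04,-0.8],0.4,1],
  [[0.2,0.04,-0.8],0,1],
  [[0.2,0.04,-0.8],0,1],
  [[0.02,0.01,-0.79],0,1],
  [[0,0,0],0,1],
  [[0.44,0.05,0],0,1],
  [[0.44,0.05,0],0,1],
  [[0.44,0.05,0],0,1],
  [[0.44,0.05,0],0,1],
  [[0,0,0],0,-1],
  [[0,0,0],0,-1],
  [[0,0,0],0,-1],
  [[0,0,0],0,-1],
  [[0,0,0],0,-1],
  [[0,0,0],0,-1],
  [[0,0,0],0,-1],
])

```text
t: 15.85
eef_pos: [512.3, 72.7, 246.0]
tcp_rot: [-3.141, -0.001, -3.028]
ft_force: [-2.9, -4.9, 3.9]
opening: 0.631
grip_force: 30.0
```

move_arm([
  [[-0.25,0,0],0,-1],
  [[-0.25,0,0],0,-1],
  [[-0.25,0,0],0,-1],
  [[-0.25,0,0],0,-1],
  [[-0.25,0,0],0,-1],
  [[-0.25,0,0],0,-1],
  [[0,0,0],0,-1],
  [[0,0,0],0,0.6],
  [[0,0,0],0,0.6],
  [[0,0,0],0,0.6],
  [[0,0,0.45],0,0.6],
  [[0,0,0.45],0,0.6],
  [[0,0,0.48],0,0.6],
  [[0.14,0,0],-0.35,0],
  [[0.14,0,0],-0.35,0],
  [[0,0,0],0,-0.3],
  [[0,0,0],0,-0.3],
  [[0,0,0],0,-0.3],
  [[0,0,0],0,-0.3],
])

```text
t: 17.43
eef_pos: [476.3, 73.0, 286.8]
tcp_rot: [3.141, -0.001, -3.083]
ft_force: [0.6, -0.1, 0.8]
opening: 0.438
grip_force: 0.0
```

Run:
```python
from h import *
s=env.state(); print(s["t"],s["eef_pos"],s["tcp_rot"],s["opening"])
w=read_camera("wrist"); g=cv2.cvtColor(w["image"],cv2.COLOR_RGB2GRAY)
e=s["eef_pos"]
p=proj(w,[[480,70,113],[480,70,95],[e[0],e[1],e[2]-171]]); print(p)
for d in search_frame("lid_b_knob",w): print(round(d["confidence"],2),d["at"],at_z(w,d["at"],113))
x,y=p[0].astype(int)
print(cv2.resize(g[y-45:y+45,x-60:x+60],(24,18),interpolation=cv2.INTER_AREA))
```

```text
17.4333 [476.25217192  72.9994051  286.84371705] [ 3.14146489e+00 -8.66461893e-04 -3.08316555e+00] 0.438161972583646
[[312.06357857 323.20351679]
 [312.62756771 304.13767053]
 [319.62408031 318.93009558]]
0.65 [318.4, 336.9] [486.41538842  73.08557492 113.        ]
[[121  97  19  25  95 111 110 109 111 108 110 110 113 111 109 109 110 110
  110 109 109 109  78  20]
 [ 99  35  15  22  89 111 110 109 111 109 110 111 113 111 108 109 110 110
  110 109 109 109  69  19]
 [ 32  15  17  23  87 111 110 109 111 109 111 110 113 111 109 109 110 110
  110 109 109 109  67  22]
 [ 15  15  19  22  84 111 110 109 112 109 110 111 113 111 108 110 110 110
  110 109 109 109  64  22]
 [ 15  16  21  21  82 111 110 109 111 109 110 111  93  61  72 108 109 111
  110 109 109 109  62  22]
 [ 15  16  23  22  78 111 110 109 111 110 110 110  52  44  45  88 109 110
  110 109 109 109  58  22]
 [ 15  18  23  21  75 111 109 108 111 110 111  86  46  46  47  60 102 110
  110 109 109 109  56  22]
 [ 15  20  22  21  71 110 109 109 111 110  90  50  49  50  51  49  59 108
  110 109 109 117  61  21]
 [ 15  22  21  21  77 117 
[... 284 characters left out ...]
24  22  71 180 181 180 179 183 182 126  53  52  54  55  52  66 135
  176 173 179 180 177  38]
 [ 26  28  21 107 180 181 180 179 183 182 180 110  52  52  52  68 153 182
  181 179 180 180 182  70]
 [ 40  28  21 139 180 181 179 179 182 182 182 182 160 131 138 175 180 182
  180 179 180 180 182 103]
 [ 49  30  29 160 175 176 174 174 178 178 177 178 179 177 175 177 175 177
  175 174 175 175 178 136]
 [ 48  48  48  56  57  57  57  57  57  57  57  57  57  57  57  57  57  57
   57  57  57  57  57  54]
 [ 54  54  54  54  54  54  54  54  54  54  54  54  55  54  54  54  54  63
   69  82  77  54  55  54]
 [ 56  56  55  56  56  56  55  56  55  56  56  56  56  56  56  56  56  56
   56  60  62  60  55  56]]
```

move_arm([
  [[0,0,0],0,-1],
  [[0,0,0],0,-1],
  [[0,0,0],0,-1],
  [[0,0,0],0,-1],
  [[0,0,0],0,-1],
  [[0,0,0],0,-1],
  [[0,0,0],0,-1],
  [[0,0,0],0,-1],
])

```text
t: 18.2
eef_pos: [476.5, 73.1, 287.1]
tcp_rot: [3.141, 0.0, -3.084]
ft_force: [-0.6, 2.7, 1.0]
opening: 0.152
grip_force: 30.0
```

move_arm([
  [[0.06,0.007,0.21],0,-1],
  [[0.085,0.01,0.2],0,-1],
  [[0.105,0.01,0.19],0,-1],
  [[0.12,0.013,0.183],0,-1],
  [[0.135,0.015,0.17],0,-1],
  [[0.15,0.016,0.16],0,-1],
  [[0.16,0.018,0.143],0,-1],
  [[0.175,0.02,0.13],0,-1],
  [[0.08,0.01,0.05],0,-1],
  [[0,0,0],0,-1],
  [[0,0,0],0,-1],
])

```text
t: 19.12
eef_pos: [508.6, 76.6, 330.3]
tcp_rot: [-3.142, 0.0, -3.084]
ft_force: [-2.6, -2.1, 0.2]
opening: 0.152
grip_force: 31.4
```

Held; release B and check.

move_arm([
  [[0,0,0],0,-0.2],
  [[0,0,0],0,-0.2],
  [[0,0,0],0,-0.2],
  [[0,0,0],0,-0.2],
  [[0,0,0],0,-0.2],
  [[0,0,0],0,-0.2],
])

```text
t: 19.62
eef_pos: [508.6, 76.6, 330.2]
tcp_rot: [3.141, 0.0, -3.084]
ft_force: [-0.5, 0.5, 0.6]
opening: 0.395
grip_force: 0.0
```

```bash
cat > chk.py <<'E'
from h import *
import sys
s=env.state(); print(s["t"],s["eef_pos"].round(1),round(s["opening"],3))
w=read_camera("wrist"); g=cv2.cvtColor(w["image"],cv2.COLOR_RGB2GRAY)
P=[float(v) for v in sys.argv[1:]]
p=proj(w,np.array(P).reshape(-1,3)); print(p)
for d in search_frame("lid_b_knob",w): print(round(d["confidence"],2),d["at"],at_z(w,d["at"],113).round(1))
for x,y in p.astype(int):
    x0,y0=max(x-60,0),max(y-45,0)
    print(cv2.resize(g[y0:y0+90,x0:x0+120],(20,15),interpolation=cv2.INTER_AREA))
E
python3 chk.py 481 73 113 513.5 76.6 158
```

```text
19.6167 [508.6  76.6 330.2] 0.395
[[315.45743011 224.93578267]
 [318.94361879 327.44314064]]
0.56 [26.5, 294.6] [528.  -77.2 113. ]
[[125 125 125 109  91  92  92  92  92  92  93  94  94  94  95  97 108 187
  201 201]
 [125 125 121  94  92  92  93  92  92  93  93  94  94  93  93  93  93 133
  201 201]
 [126 125 106  97  96 102 103 100  97  96  95  95  94  94  94  95  94  95
  179 201]
 [126 118 112 113 115 164 184 180 180 181 176 170 167 165 160 157 151 149
  159 200]
 [125 118 112 113 115 146 172 179 187 190 187 185 186 187 186 187 186 188
  187 191]
 [125 117 112 113 115 114 115 127 179 190 187 186 186 188 186 186 186 188
  186 195]
 [126 116 112 114 115 114 115 114 125 144 161 184 186 188 186 186 186 188
  187 197]
 [126 115 112 114 115 114 115 115  89  55  58  98 174 187 186 186 186 188
  188 200]
 [126 114 112 114 115 113 115 109  55  55  57  86 125 187 186 186 187 188
  187 151]
 [126 115 112 114 115 113 132 142  54  56  60  86 116 187 186 186 187 188
  187 128]
 [126 116 112 114 115 113 143 179  63  55  57  86 139 187 186 186 187 188
  186 162]
 [126 115 113 114 115 113 150 188
[... 883 characters left out ...]
 169  34
   23  21]
 [ 20  23  26 168 184 185 187 185 186 187 185 185 186 183 185 187 187  60
   23  23]
 [ 22  23  45 181 183 185 186 184 186 186 184 184 185 183 185 186 186  74
   23  23]
 [ 24  23  72 181 182 184 186 184 186 186 184 185 185 182 181 184 171  83
   23  23]
 [ 31  23  74 123 112 115 116 119 123 127 125 118 106 102  86 101 128 104
   22  23]
 [ 44  29 133 141 112 111 110 110 109 109 106 102  99  97  95  97 112 106
   31  30]
 [ 52  52  51  52  51  52  52  52  52  52  53  52  52  52  52  52  52  52
   52  52]
 [ 57  57  58  58  57  58  58  57  60  67  83  78  59  57  57  58  58  57
   58  57]
 [ 61  61  61  61  61  61  61  61  61  61  61  62  62  61  60  61  61  61
   61  61]]
```

move_arm([
  [[-0.25,-0.03,0],0.35,0.65],
  [[-0.25,-0.03,0],0.35,0.65],
  [[-0.25,-0.03,0],0,0.65],
  [[-0.25,-0.03,0],0,0.65],
  [[-0.25,-0.03,0],0,0.65],
  [[0,0,0],0,0.65],
  [[0,0,0],0,0.65],
  [[0,0,0],0,0.65],
  [[0,0,-0.7],0,0.65],
  [[0,0,-0.7],0,0.65],
  [[0,0,-0.7],0,0.65],
  [[0,0,-0.7],0,0.65],
  [[0,0,0],0,-1],
  [[0,0,0],0,-1],
  [[0,0,0],0,-1],
  [[0,0,0],0,-1],
  [[0,0,0],0,-1],
])

```text
t: 21.13
eef_pos: [471.2, 72.1, 247.1]
tcp_rot: [-3.142, 0.002, -3.028]
ft_force: [-0.1, 2.0, 0.6]
opening: 0.63
grip_force: 29.8
```

move_arm([
  [[0.27,0,0],0,-1],
  [[0.27,0,0],0,-1],
  [[0.27,0,0],0,-1],
  [[0.27,0,0],0,-1],
  [[0.27,0,0],0,-1],
  [[0,0,0],0,-1],
  [[0,0,0],0,0.8],
  [[0,0,0],0,0.8],
  [[0,0,0],0,0.8],
  [[0,0,0],0,0.8],
  [[-0.5,-0.05,0],0,0.8],
  [[-0.5,-0.05,0],0,0.8],
  [[-0.5,-0.05,0],0,0.8],
  [[0,0,0.5],0,1],
])

```text
t: 22.3
eef_pos: [464.0, 67.5, 259.6]
tcp_rot: [3.141, -0.006, -3.028]
ft_force: [0.1, -0.5, 0.6]
opening: 0.932
grip_force: 0.0
```

move_arm([
  [[-0.4,0,0.9],0,1],
  [[-0.4,-0.9,0.9],-0.6,1],
  [[-0.1,-0.9,0.9],-0.6,1],
  [[0,-0.9,0.6],-0.6,1],
  [[0,-0.9,0],-0.6,1],
  [[0,-0.9,0],-0.26,1],
  [[0,-0.9,0],0,1],
  [[0,-0.5,0],0,1],
  [[0,0,0],0,1],
])

```text
t: 23.05
eef_pos: [439.6, -111.6, 360.3]
tcp_rot: [-3.141, 0.001, 3.04]
ft_force: [-0.5, 0.2, -0.7]
opening: 0.998
grip_force: 0.0
```

Run:
```python
from h import *
s=env.state(); print(s["t"],s["eef_pos"],s["tcp_rot"])
w=read_camera("wrist"); g=w["image"]
c=read_camera("top")
for d in search_frame("lid_b_knob",w): print(round(d["confidence"],2),d["at"],at_z(w,d["at"],113))
a=cv2.resize(g[150:450],(800,375)); b=cv2.resize(c["image"][230:300,200:420],(640,204))
b=np.pad(b,((0,0),(0,160),(0,0)))
save(w,"w7",np.vstack([a,b]))
```

```text
23.05 [ 439.55113066 -111.63185293  360.27329754] [-3.14119589e+00  7.29974355e-04  3.03998367e+00]
0.75 [338.9, 403.0] [ 544.74442516 -109.2324246   113.        ]
0.46 [340.3, 340.7] [ 497.86123275 -104.22849023  113.        ]
```

View pics/w7.png

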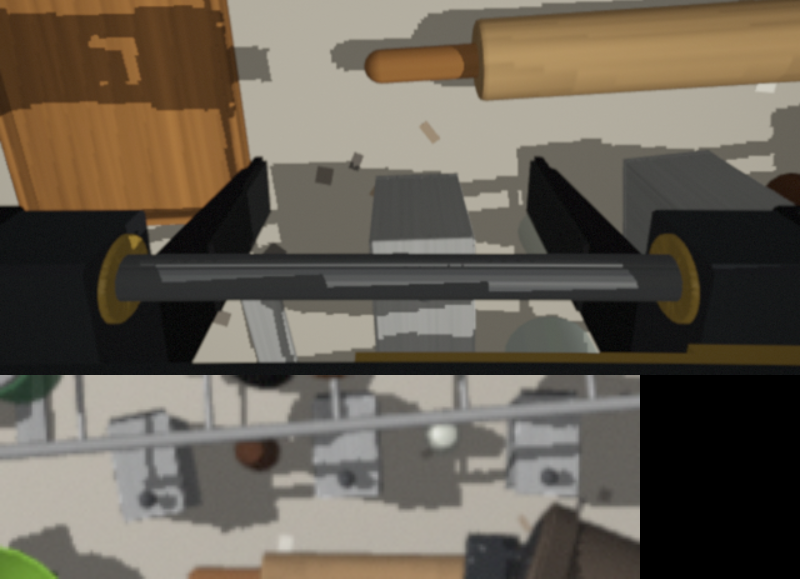

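Run:
```python
from h import *
w=read_camera("wrist")
for n,z,p in [("ftl",93,(297,342)),("ftr",93,(380,339)),("fbl",0,(302,291)),("fbr",0,(367,289)),("handle tip",26,(293,203)),("roll end rear",26,(388,230)),("tray c",18,(200,314)),("tray edge near rob",18,(182,150))]: print(n,at_z(w,p,z).round(1)[:2])
```

```text
ftl [ 507.6 -131.2]
ftr [510.9 -73.8]
fbl [ 511.7 -131.8]
fbr [515.6 -72.3]
handle tip [ 423.6 -128.2]
roll end rear [453.4 -54.3]
tray c [ 516.5 -222.1]
tray edge near rob [ 374.9 -210.1]
```

move_arm([
  [[0.2,0.1,-0.76],0.25,1],
  [[0.2,0.1,-0.76],0.25,1],
  [[0.2,0.1,-0.76],0,1],
  [[0.08,0.1,-0.76],0,1],
  [[0,0,-0.76],0,1],
  [[0,0,0],0,1],
  [[0.43,-0.03,0],0,1],
  [[0.43,-0.03,0],0,1],
  [[0.43,-0.03,0],0,1],
  [[0.43,-0.03,0],0,1],
  [[0,0,0],0,-1],
  [[0,0,0],0,-1],
  [[0,0,0],0,-1],
  [[0,0,0],0,-1],
  [[0,0,0],0,-1],
  [[0,0,0],0,-1],
  [[0,0,0],0,-1],
])

```text
t: 24.67
eef_pos: [511.2, -101.2, 246.4]
tcp_rot: [3.142, -0.001, 3.082]
ft_force: [-4.7, -2.4, 5.2]
opening: 0.626
grip_force: 30.0
```

move_arm([
  [[-0.28,0,0],0,-1],
  [[-0.28,0,0],0,-1],
  [[-0.28,0,0],0,-1],
  [[-0.28,0,0],0,-1],
  [[-0.28,0,0],0,-1],
  [[-0.28,0,0],0,-1],
  [[0,0,0],0,-1],
  [[0,0,0],0,0.6],
  [[0,0,0],0,0.6],
  [[0,0,0],0,0.6],
  [[0,0,0.45],0,0.6],
  [[0,0,0.45],0,0.6],
  [[0,0,0.47],0,0.6],
  [[0.16,0,0],0,0],
  [[0.16,0,0],0,0],
  [[0,0,0],0,-0.3],
  [[0,0,0],0,-0.3],
  [[0,0,0],0,-0.3],
  [[0,0,0],0,-0.3],
])

```text
t: 26.25
eef_pos: [470.7, -101.0, 286.7]
tcp_rot: [3.141, -0.001, 3.083]
ft_force: [-1.1, 0.9, -0.4]
opening: 0.435
grip_force: 0.0
```

```bash
python3 chk.py 474 -101 113
```

```text
26.25 [ 470.7 -101.   286.7] 0.435
[[320.03834501 322.83467669]]
0.88 [314.9, 336.5] [ 480.4 -103.6  113. ]
[[ 42  27  98 108 107 108 108 108 111 109 106 108 108 108 107 108 107  75
   16 121]
 [ 16  20  92 108 107 108 108 108 110 108 106 108 108 108 107 108 107  60
   17  34]
 [ 15  21  89 108 107 108 108 108 110 108 106 108 108 108 107 107 107  57
   20  15]
 [ 18  21  87 108 107 108 109 109  99  78  99 108 108 108 107 107 107  56
   22  14]
 [ 19  21  84 108 107 108 109 108  51  44  59 108 108 108 107 107 107  53
   21  17]
 [ 21  21  80 107 107 108 108  78  45  46  47  86 108 107 107 107 107  49
   21  19]
 [ 22  21  78 107 108 108  91  48  49  51  50  49  99 107 107 108 109  46
   21  21]
 [ 21  21  86 107 108 108  68  51  51  54  52  50  80 107 106 164 173  83
   21  22]
 [ 21  24 102 107 107 108  70  52  52  56  53  51  81 107 106 157 178 122
   21  21]
 [ 21  36 108 107 108 108  89  51  51  54  52  51  98 107 106 157 178 154
   21  21]
 [ 21  55 108 107 107 108 108  78  52  51  54  87 108 107 106 157 178 175
   35  21]
 [ 21 108 162 160 162 163 164 146 114 104 112 114 116 114 113 158 178 179
   65  21]
 [ 30 109 138 136 137 138 139 139 139 137 137 136 138 136 135 137 138 139
   79  31]
 [ 55  54  55  54  55  54  55  55  55  55  55  55  55  55  55  55  55  55
   55  55]
 [ 85  85  85  85  86  86  86  86  86  87  87  87  87  87  87  87  88  88
   88  88]]
```

move_arm([
  [[0.1,-0.03,0],0,-1],
  [[0,0,0],0,-1],
  [[0,0,0],0,-1],
  [[0,0,0],0,-1],
  [[0,0,0],0,-1],
  [[0,0,0],0,-1],
  [[0,0,0],0,-1],
  [[0,0,0],0,-1],
  [[0.06,-0.004,0.21],0,-1],
  [[0.085,-0.005,0.2],0,-1],
  [[0.105,-0.006,0.19],0,-1],
  [[0.12,-0.007,0.183],0,-1],
  [[0.135,-0.008,0.17],0,-1],
  [[0.15,-0.01,0.16],0,-1],
  [[0.16,-0.01,0.143],0,-1],
  [[0.175,-0.01,0.13],0,-1],
  [[0.13,-0.01,0.09],0,-1],
  [[0,0,0],0,-1],
  [[0,0,0],0,-1],
])

```text
t: 27.93
eef_pos: [507.5, -104.1, 331.9]
tcp_rot: [-3.141, 0.001, 3.083]
ft_force: [-3.3, -1.7, 4.6]
opening: 0.15
grip_force: 30.0
```

move_arm([
  [[0,0,0],0,-0.25],
  [[0,0,0],0,-0.25],
  [[0,0,0],0,-0.25],
  [[0,0,0],0,-0.25],
  [[0,0,0],0,-0.25],
  [[0,0,0],0,-0.25],
])

```text
t: 28.43
eef_pos: [507.4, -104.0, 331.5]
tcp_rot: [3.141, 0.0, 3.083]
ft_force: [0.0, 0.2, -0.8]
opening: 0.373
grip_force: 0.0
```

```bash
python3 chk.py 476 -102 113 509 -104 157
```

```text
28.4333 [ 507.4 -104.   331.5] 0.373
[[319.7959556  217.23283528]
 [319.96058073 317.79869706]]
0.94 [316.8, 274.9] [ 507.4 -105.4  113. ]
[[127 122  96  93  94  94  94  94  95  95  95  95  95  95  95  96  95 146
  203 203]
 [126 109 115 124 120 118 114 112 108 106 104 102  99  97  97  97  96  97
  173 203]
 [126 111 139 171 168 172 177 177 179 180 182 180 180 179 178 176 172 169
  174 203]
 [125 113 151 137 112 118 116 116 118 118 121 121 122 126 131 123 117 127
  179 203]
 [125 114 153 137 113 118 116 116 116 115 115 115 115 114 114 100  89 104
  187 203]
 [101 112 136 136 113 118 116 116 117 115 115 115 115 114 114  98  89 111
  191 203]
 [ 73 110 125 136 113 118 116 116 116 115 115 115 115 114 114  96  89 118
  192 203]
 [ 73 111 115 136 114 118 116 116 116 115 115 116 115 114 114  94  89 124
  194 203]
 [112 113 108 135 115 118 117 116 116 115 115 116 115 114 114  92  88 133
  196 203]
 [125 112 102 136 115 118 117 115 116 115 116 116 115 114 113  91  88 142
  199 203]
 [125 110  95 136 116 118 117 115 116 115 116 116 115 114 113  90  88 147
  171 162]
 [116 110  97 124 113 115 
[... 890 characters left out ...]
  84  23
   20  16]
 [ 17  22  24  85 164 166 127  56  56  58  56  62 157 164 165 167  82  23
   23  16]
 [ 17  24  23  76 128 135 141  86  55  55  58 103 132 121 121 122  69  23
   24  17]
 [ 19  24  24  59  73  72  71  71  64  61  70  76  76  77  78  88 125  23
   24  19]
 [ 20  23  24 113 127 126 126 126 125 124 175 196 194 190 186 185 183  25
   23  20]
 [ 24  23  33 124 127 127 127 127 127 136 194 203 202 202 202 202 199  41
   23  23]
 [ 37  23  50 126 127 127 127 127 132 174 202 202 202 202 202 202 202  71
   23  29]
 [ 47  39  58  88  88  88  88  88 119 132 131 131 131 132 132 132 132  74
   39  41]
 [ 69  69  69  69  69  70  70  70  70  70  70  71  70  71  70  71  70  71
   65  55]]
```

move_arm([
  [[0,0,0],0,-1],
  [[0,0,0],0,-1],
  [[0,0,0],0,-1],
  [[0,0,0],0,-1],
  [[0,0,0],0,-1],
  [[0,0,0],0,-1],
  [[-0.13,0.01,-0.09],0,-1],
  [[-0.175,0.01,-0.13],0,-1],
  [[-0.16,0.01,-0.143],0,-1],
  [[-0.15,0.01,-0.16],0,-1],
  [[-0.135,0.008,-0.17],0,-1],
  [[-0.12,0.007,-0.183],0,-1],
  [[-0.105,0.006,-0.19],0,-1],
  [[-0.085,0.005,-0.2],0,-1],
  [[-0.06,0.004,-0.21],0,-1],
  [[0,0,-0.1],0,-1],
  [[0,0,0],0,-1],
])

```text
t: 29.95
eef_pos: [473.5, -102.1, 284.8]
tcp_rot: [-3.141, 0.0, 3.083]
ft_force: [-4.3, -2.8, 18.5]
opening: 0.148
grip_force: 46.6
```

move_arm([
  [[0,0,0],0,0.7],
  [[0,0,0],0,0.7],
  [[0,0,0.2],0,0.7],
  [[0,0,0.5],0,0.7],
  [[0.26,-0.01,0],0,0.7],
  [[0.26,-0.01,0],0,0.7],
  [[0.26,-0.01,0],0,0.7],
  [[0.26,-0.01,0],0,0.7],
  [[0,0,0],0,0.7],
  [[0,0,0],0,0.7],
  [[0,0,0],0,0.7],
  [[0,0,0],0,0.7],
  [[0,0,0],0,0.7],
  [[0,0,0],0,0.7],
])

```text
t: 31.12
eef_pos: [504.8, -103.1, 305.3]
tcp_rot: [3.141, -0.0, 3.082]
ft_force: [-0.7, 0.2, 0.5]
opening: 0.849
grip_force: 0.0
```

```bash
python3 chk.py 476 -102 113 | head -20
python3 - <<'E'
from h import *
c=read_camera("top")
for d in cut_out("tray",c):
    m=d["region"].astype(np.uint8); r=cv2.minAreaRect(cv2.findNonZero(m)); print(r,at_z(c,r[0],10),[at_z(c,p,18).round()[:2] for p in cv2.boxPoints(r)])
E
```

```text
31.1167 [ 504.8 -103.1  305.3] 0.849
[[318.42474896 237.4094462 ]]
0.75 [422.0, 414.7] [574.  -54.6 113. ]
0.57 [314.7, 270.8] [ 491.9 -104.6  113. ]
0.52 [485.2, 113.7] [427.3 -31.  113. ]
[[101 108 125 126 133 139 136 139 177 178 173 175 173 172 168 167 163 160
  156 170]
 [101 104 106 107 106 107 106 107 116 116 129 177 176 177 175 176 175 177
  177 173]
 [102 105 106 107 105 107 106 106 108 108 119 177 176 177 175 177 175 177
  176 175]
 [101 105 106 107 105 107 106 107 108 103 117 178 176 177 176 176 175 178
  176 178]
 [102 105 106 107 105 107 106 101  64  49  58 126 176 177 175 176 175 178
  176 179]
 [102 105 106 107 105 107 106  61  49  50  51  49 138 177 175 176 175 178
  177 181]
 [103 105 106 107 105 107  97  48  51  54  53  50  92 177 176 176 175 178
  177 182]
 [103 105 106 107 105 107  99  49  51  53  53  50  95 177 176 176 176 178
((462.6219177246094, 295.9024353027344), (46.93340301513672, 65.48590087890625), 6.340191841125488) [ 433.23377958 -324.08921782   10.        ] [array([ 353., -244.]), array([ 533., -271.]), array([ 515., -401.]), array([ 336., -372.])]
```

move_arm([
  [[0,0,-0.63],0,0.7],
  [[0,0,-0.63],0,0.7],
  [[0,0,-0.63],0,0.7],
  [[0,0,0],0,-1],
  [[0,0,0],0,-1],
  [[0,0,0],0,-1],
  [[0,0,0],0,-1],
  [[0,0,0],0,-1],
  [[0,0,0],0,-1],
  [[0,0,0],0,-1],
  [[0,0,0.25],0,-1],
  [[0,0,0.25],0,-1],
  [[0,0,0.25],0,-1],
])

```text
t: 32.4
eef_pos: [504.7, -102.9, 271.5]
tcp_rot: [3.141, -0.001, 3.083]
ft_force: [0.3, -0.2, -7.2]
opening: 0.636
grip_force: 29.6
```

move_arm([
  [[0,0,0.4],0,-1],
  [[0,0,0.4],0,-1],
  [[0,0,0.45],0,-1],
  [[-0.08,-0.2,0],0,-1],
  [[-0.16,-0.45,0],0,-1],
  [[-0.19,-0.54,0],0,-1],
  [[-0.19,-0.54,0],0,-1],
  [[-0.19,-0.54,0],0,-1],
  [[-0.19,-0.54,0],0,-1],
  [[-0.19,-0.54,0],0,-1],
  [[-0.19,-0.54,0],0,-1],
  [[-0.19,-0.54,0],0,-1],
  [[-0.19,-0.54,0],0,-1],
  [[-0.19,-0.54,0],0,-1],
  [[-0.19,-0.54,0],0,-1],
  [[-0.19,-0.54,0],0,-1],
  [[-0.1,-0.15,0],0,-1],
  [[0,0,0],0,-1],
  [[0,0,0],0,-1],
])

```text
t: 33.98
eef_pos: [431.7, -305.1, 308.2]
tcp_rot: [3.141, -0.001, 3.082]
ft_force: [0.2, -0.3, -7.0]
opening: 0.638
grip_force: 29.6
```

Run:
```python
from h import *
s=env.state(); print(s["eef_pos"])
w=read_camera("wrist")
for d in cut_out("tray",w):
    m=d["region"].astype(np.uint8); ys,xs=np.nonzero(m); 
    print(d["confidence"],xs.min(),xs.max(),ys.min(),ys.max())
    for r in range(ys.min()+10,ys.max(),40):
        x=xs[ys==r]
        if len(x): print(r,x.min(),x.max(),at_z(w,(x.min(),r),18).round(),at_z(w,(x.max(),r),18).round())
    x0=int(np.median(xs[ys<ys.min()+5])); print(at_z(w,(x0,ys.min()),18))
```

```text
[ 431.74888613 -305.06841528  308.22972096]
0.67 198 448 104 317
114 198 445 [ 346. -377.   18.] [ 355. -220.   18.]
154 203 443 [ 371. -378.   18.] [ 380. -220.   18.]
194 206 440 [ 398. -380.   18.] [ 407. -221.   18.]
234 210 437 [ 426. -381.   18.] [ 435. -223.   18.]
274 213 434 [ 456. -383.   18.] [ 465. -224.   18.]
314 426 430 [ 497. -229.   18.] [ 497. -226.   18.]
[ 345.21812027 -283.90537795   18.        ]
0.44 243 405 212 431
222 244 405 [ 419. -356.   18.] [ 425. -245.   18.]
262 244 400 [ 448. -359.   18.] [ 455. -248.   18.]
302 244 396 [ 479. -363.   18.] [ 486. -251.   18.]
342 244 392 [ 512. -367.   18.] [ 519. -255.   18.]
422 246 384 [ 585. -373.   18.] [ 592. -262.   18.]
[ 413.24211947 -327.27184281   18.        ]
```

move_arm([
  [[0.05,0.05,-0.4],0,-1],
  [[0.05,0.05,-0.4],0,-1],
  [[0,0,-0.4],0,-1],
  [[0,0,-0.25],0,-1],
  [[0,0,-0.15],0,-1],
  [[0,0,-0.07],0,-1],
  [[0,0,-0.04],0,-1],
  [[0,0,0],0,-1],
  [[0,0,0],0,-1],
])

```text
t: 34.83
eef_pos: [435.2, -302.4, 257.7]
tcp_rot: [-3.141, 0.001, 3.083]
ft_force: [-0.7, 0.8, -7.1]
opening: 0.638
grip_force: 29.6
```

move_arm([
  [[0,0,-0.04],0,-1],
  [[0,0,-0.04],0,-1],
  [[0,0,-0.03],0,-1],
  [[0,0,0],0,-1],
])

```text
t: 35.17
eef_pos: [435.4, -302.7, 255.4]
tcp_rot: [-3.14, 0.002, 3.082]
ft_force: [-0.6, 0.5, 8.3]
opening: 0.633
grip_force: 29.8
```

move_arm([
  [[0,0,0],0,0.7],
  [[0,0,0],0,0.7],
  [[0,0,0],0,0.7],
  [[0,0,0],0,0.7],
  [[0,0,0],0,0.7],
  [[0,0,0.4],0,0.7],
  [[0,0,0.8],0,0.7],
  [[0,0,1],0,0.7],
  [[0,0,1],0,0.7],
  [[-0.5,0,1],0,0.7],
  [[-1,0,0.5],0,0.7],
  [[-1,0,0],0,0.7],
  [[-1,0,0],0,0.7],
  [[0,0,0],0,0.7],
  [[0,0,0],0,0.7],
  [[0,0,0],0,0.7],
])

```text
t: 36.5
eef_pos: [330.4, -302.6, 395.2]
tcp_rot: [-3.141, 0.001, 3.082]
ft_force: [-0.6, 0.4, -0.0]
opening: 0.85
grip_force: 0.0
```

Run:
```python
from h import *
s=env.state(); print(s["t"],s["eef_pos"],s["ft_force"],s["opening"])
w=read_camera("wrist"); c=read_camera("top")
for k in ("tin_b_mid","lid_b_knob"):
  for n,p in(("wrist",w),("top",c)):
    for d in search_frame(k,p): print(n,k,round(d["confidence"],2),d["at"],at_z(p,d["at"],119 if "knob" in k else 51).round()[:2])
g=c["image"]
# dark knob centroid near expected places
for q in [(515,248,113),(525,74,113),(405,-301,119)]:
    u,v=proj(c,[q])[0].astype(int); gg=cv2.cvtColor(g,cv2.COLOR_RGB2GRAY)[v-8:v+9,u-8:u+9]
    i=np.unravel_index(gg.argmin(),gg.shape); print(q,gg.min(),at_z(c,(u-8+i[1],v-8+i[0]),q[2]).round()[:2])
q=[405,-301,119]; u,v=proj(w,[q])[0]; print("w knob pred",u,v)
gg=cv2.cvtColor(w["image"],cv2.COLOR_RGB2GRAY); u,v=int(u),int(v)
print(cv2.resize(gg[max(v-60,0):v+60,max(u-60,0):u+60],(20,20),interpolation=cv2.INTER_AREA))
```

```text
36.5 [ 330.37266038 -302.58405942  395.16087516] [-0.57448791  0.42280302 -0.02878237] 0.8500365543726442
wrist tin_b_mid 0.67 [327.3, 319.7] [ 426. -301.]
top tin_b_mid 0.83 [386.4, 159.6] [ 816. -118.]
top tin_b_mid 0.77 [476.4, 217.5] [ 649. -360.]
top tin_b_mid 0.74 [462.0, 296.2] [ 435. -311.]
top tin_b_mid 0.73 [311.8, 152.4] [841.  89.]
top tin_b_mid 0.73 [447.1, 292.2] [ 447. -271.]
wrist lid_b_knob 0.9 [326.2, 337.6] [ 403. -302.]
top lid_b_knob 0.95 [463.4, 300.7] [ 428. -296.]
top lid_b_knob 0.88 [309.4, 149.3] [832.  91.]
top lid_b_knob 0.82 [481.5, 214.9] [ 648. -352.]
top lid_b_knob 0.58 [386.8, 152.4] [ 818. -112.]
(515, 248, 113) 49 [514. 246.]
(525, 74, 113) 55 [528.  69.]
(405, -301, 119) 59 [ 404. -306.]
w knob pred 327.7001671031841 340.12930155633615
[[ 56  59  59  60  65  69  69  70  69  70  70  70  70  70  70  93 110 107
  111 108]
 [ 57  58  59  59  67  69  70  69  69  70  70  70  71  71  71  82 110 108
  111 107]
 [ 56  58  59  59  69  69  70  70  70  71  70  71  71  72  71  73 106 108
  111 107]
 [ 56  58  59  60  70  69  70  69  70  71  70  70  71  71  71  
[... 682 characters left out ...]
 122 110
  108 103]
 [ 47  47  48  45  57  58  57  58  58  58  56  57  58  57  58  58  51  49
   49  47]
 [ 63  63  64  64  64  64  64  64  64  65  65  65  65  65  65  65  66  66
   66  66]
 [ 63  63  63  63  63  63  63  63  63  63  63  63  63  63  63  63  63  63
   63  63]
 [ 62  62  62  62  62  62  63  68  68  68  68  68  68  68  68  68  68  68
   68  68]
 [ 45  45  45  45  45  45  45  45  45  45  45  45  45  45  45  45  45  45
   45  45]
 [ 44  44  44  44  44  44  44  44  44  44  44  44  44  44  44  44  44  44
   44  44]
 [112 109 108  88 114 114 114 116 115 116 115 114 114 114 115 108  79  80
  100 100]
 [100  95  95  95 148 148 147 150 149 150 149 148 148 148 150 152 162 162
  163 164]]
```

```bash
python3 -c "
from cell import env
print(env.job_done())"
```

```text
the job is handed in; nothing more can be done
None
```

The right-hand tin was the stiff one: its lid stayed up at about 45°, while the left and middle lids fell shut at about 45° and 40°. It now stands lid shut in the middle of the tray, both good tins are shut within roughly 10 mm of where they started (I slid each tin out for its test and pushed the good ones back), and I handed the job in at 36.5 s; no verdict was returned.

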